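# Raise a cast specimen mount on the cam-lift stage

## Robot

A 6-joint arm with a two-finger parallel gripper is mounted at the origin on the work surface. World frame = base frame: x ahead of the robot, y to its left, z up, the work surface at z = 0. Lengths are in mm, angles in degrees, forces in N, time in s.
With the tool pointing down it reaches from about 350 to 850 mm from the base axis. Payload 8.1 kg.
Tool frame: the origin (TCP) lies on the centre line of the jaws, within the pads' length; the fingertips stand 8 mm ahead of it and the grasp point (between the pads) lies 11 mm behind it; x points along the fingers, z is the direction in which the jaws open and shut, and the axes are right-handed (so a half turn about x gives the same grasp; the last joint's range is limited). The gripper opens to 85 mm and grips with 20 to 120 N. Pads are 22 mm wide; open, the fingers measure 114 mm over their backs; the gripper's body (76 mm by 85 mm) begins 54 mm behind the grasp point. The pads swing forward as they close: fully open they stand 13 mm farther back than shut.
Start: joints at [68.675, 7.471, 85.268, -0, 87.261, -4.893], TCP at [169.709, 575.504, 239.292] pointing down, gripper open.
Joint ranges: [-169.43, 169.43], [-51.17, 129.36], [1.28, 143.12], [-76.62, 256.62], [0, 156.53], [-152.29, 152.29]. Speed limits (degrees/s): [136.94, 136.94, 159.86, 180, 180, 180].

## Interface

Orientations are given as [roll, pitch, yaw] about the fixed x, y, z axes, in that order (R = Rz(yaw) Ry(pitch) Rx(roll)).
In Python, from bench import r, vision, order gives the robot as it stands. The module is installed in compiled form; this text tells all that it offers.
- The arm moves only by the shell command python3 -m jog 'ROWS' [FORCE]. ROWS is JSON, a list of rows, each a list of 3 entries, a list of its own where there are three numbers: the shift along the world's x, y, z in m, then the turn, a rotation vector about the world's x, y, z in rad, then the opening, from -1 (shut) to 1 (fully open). A call has 1 to 5 rows; each row is the pose to reach, as a shift and turn from the pose commanded when the call began; what a row does not reach only later rows make up. A row lasts 1/12 s, in which the tool goes at most 41.7 mm and 7.16 degrees, less where a joint would pass 70% of its speed; a pose out of reach is approached as far as the arm can. A call with a gripper value outside its range is refused whole. The fingers move at their own pace and stop on an object; FORCE is the grip in N (left out, the last holds). Time passes only in rows, so rows that repeat a pose let the fingers close. It gives the time, the measured TCP pose, the force and the opening at its end, in the units of the state.
- r.sense(): the state, without advancing time (a new reading comes with each control period).
- vision.snapshot(name): name is "scene" or "top"; returns the picture (480x640x3 uint8, red, green, blue); there is no depth.
- vision.camera_model(name): a dict with "fov_y" (degrees; the focal length in pixels is half the picture's height over the tangent of half this angle, whatever the lens; pixels are square), "cx", "cy" (the principal point, pixels), "D" ([k1, k2, p1, p2, k3] as OpenCV has them; the pictures are not rectified), "world_to_cam" (4x4, takes a point from world to camera coordinates). Camera axes: x right, y down, z forward; pixel columns grow to the right and rows downward; lengths in mm; the calibration is good to about 2 mm. A picture is of the moment at which its call begins. camera_model takes no time and is no camera call.
- order.hand_in(): hands the job in, once; it reports no verdict.
The state is a dict: "time": time; "joint_pos": joint angles; "qd": joint speeds; "joint_efforts": joint torques, N m; "tool_pos": TCP position; "tcp_rot": TCP orientation; "ft_force": force on the tool from outside, world axes, zero at the start; "wrist_torque": the same for the moment, N m; "finger_gap": finger opening in mm.
Only numpy, scipy, OpenCV 4.12 (cv2) and the standard library are available. Lean on these libraries where they do the work, as an engineer would, in place of code of your own. Each camera call takes 0.05 s, during which the arm holds its last target.

## Task

Lift the cast specimen mount out of its open mould and set it upright, flat in the shallow well of the cam-lift stage, and let go of it. Then swing the stage's cam lever up to its highest lift point, where the lever stands straight up, and finish while still holding the lever there by its handle (it springs back if let go), with the mount riding untouched on the raised stage. Leave the other things on the bench where they are.

Things in the scene. Friction and masses are not known exactly. Their poses are not given: they have to be found in the camera images.
- mount_center (a point): centre (half-way up) of the cast plaster specimen mount, loose, about 60 to 130 g, 44 mm high over all: a foot 48 x 34 mm, 12 mm high, and above it a plain block 40 x 26 mm, 32 mm high, with brassy ore grains in its top. x = its long side, y = its 26 mm side (the sides to grip), z up. At the start its foot stands on the floor of the mould's cavity and the block sticks up 30 mm above the mould's top
- mount: the same mount; origin under the centre of its foot
- mould: fixed aluminium mould block 100 (x) x 80 (y) x 22 mm high with an open rectangular cavity 51 x 37 mm, 14 mm deep, in which the mount stands; origin under its centre, axes as the mount's at the start. A second block of the same size with an empty round cavity, also fixed, lies in front or behind of it and is not needed
- well (a point): centre of the floor of the shallow rectangular well in the top of the lift stage: inside 68 (x) x 54 (y) mm, with a rim 4 mm high and 8 mm wide, so the stage is 84 x 70 mm. x along its long side, z up; the mount's long side goes along x. The floor lies 88 to 91 mm over the bench when the lever is down
- cam_axis (a point): point on the level cam shaft below the middle of the stage, 50 mm above the bench, fixed. y = along the shaft, towards the side that carries the lever; x = the way the lever leans when down; z up
- lever_grip (a point): middle of the round black handle bar of the lever, 16 mm across, 66 mm long, lying along the shaft direction (y); this point is 95 mm from the cam_axis point along y and runs on an arc of 100 mm radius about the shaft. It turns with the lever; its free end and the space above it are clear. The lever's arm, 8 mm thick, joins it at its inner end
- cam_lever (a joint): lever angle, rad: at 0 the lever leans 0.27 rad above level to +x of cam_axis, it grows as the lever is swung up, at 1.30 it points straight up and the stage is at its highest, beyond that (stop at 1.90) the stage sinks again. Starts between 0 and 0.2. A return spring (0.3 N m/rad from 0) with 0.18 N m of friction swings it back down when let go: about 6 N at the handle at the top
- lift_stage (a joint): height of the stage above its lowest place, m; moved by the cam: 16 mm x (cos(lever - 1.30) - cos(1.30)), 11.7 mm at the highest point
- round_cast: finished round plaster cast, 36 mm across, 20 mm high, standing loose; bystander, origin under its centre
- dish: shallow round glass dish, 90 mm across, 16 mm high; bystander, origin under its centre
- beaker: open glass beaker, 68 mm across, 85 mm high; bystander, origin under its centre
- jar: closed amber glass jar, 60 mm across, 75 mm high; bystander, origin under its centre
- slide_box: closed wooden slide box, 85 x 110 x 35 mm; bystander, origin under its centre
Mind the look-alikes: they are no part of the job. Leave any blue or brown look-alike of the mould alone.

How it is judged (in metres and radians):
On the way, in this order (a step that is already met when the one before it is completed fails the run):
1. the mount is lifted clear of the mould (height (world z) of mount_center above 0.055 m and contact force between mount and mould below 0.05 N and contact force between the fingers and mount above 0.3 N), for 0.1 s.
2. the mount stands in the well of the lowered stage, let go (x of mount_center in the frame of well between -0.016 and 0.016 m and y of mount_center in the frame of well between -0.016 and 0.016 m and z of mount_center in the frame of well between 0.018 and 0.0245 m and angle between mount_center's own z axis and vertical below 0.08 rad and contact force between the fingers and mount below 0.1 N and value of joint cam_lever below 0.6 rad), for 0.2 s.
At the end, for the whole second after the job is handed in: lever within 0.14 rad of straight up (1.16 to 1.44), stage 11 mm up or more, fingers pressing the handle with over 0.5 N; mount upright within 0.08 rad on the well floor, centre within 16 mm of the well centre in x and y, at rest, not touched by the robot (x of mount_center in the frame of well between -0.016 and 0.016 m and y of mount_center in the frame of well between -0.016 and 0.016 m and z of mount_center in the frame of well between 0.018 and 0.0245 m and angle between mount_center's own z axis and vertical below 0.08 rad and contact force between each of the fingers, the arm and mount below 0.1 N and value of joint cam_lever between 1.16 and 1.44 rad and value of joint lift_stage above 0.011 m and contact force between the fingers and cam_lever above 0.5 N and linear speed of mount below 0.03 m/s); the arm keeps its last pose, push and grip.
It fails at once if a bystander is shifted by more than 30 mm (distance of any of round_cast, dish, beaker, jar, slide_box from where it was at the start of the episode above 0.03 m).
It fails at once if the mount is tipped over (angle between mount_center's own z axis and vertical above 0.7 rad).
It also fails if it takes over 48 s, if anything falls off the work surface, if the arm or the gripper's body presses on something with over 40 N, if the wrist force passes 120 N, or if a joint passes its speed limit or range.

## Working session

There is one attempt and no reset: what is moved stays moved. The work goes in short steps, Python scripts to look and compute and a shell command to move; the robot and the scene stay as the last step left them, time stands still between calls to the robot, and variables do not carry over. Pictures are saved under pics/ and viewed, and the job is handed in when it is done.

```bash
mkdir -p pics; python3 - <<'E'
from bench import r,vision,order
import cv2
print(r.sense())
for n in ("scene","top"):
    im=vision.snapshot(n); cv2.imwrite(f"pics/{n}0.png",im[:,:,::-1]); print(n,vision.camera_model(n))
E
```

```text
{'time': 0.0, 'joint_pos': array([ 6.86755022e+01,  7.51498124e+00,  8.53308409e+01,  1.50492819e-03,
        8.72606148e+01, -4.89429295e+00]), 'qd': array([ 0.04218118, -0.10726293, -0.02597965,  0.03483812, -0.0279298 ,
        0.10382036]), 'joint_efforts': array([-1.41941997e-03, -5.69377041e+01, -5.00543904e+01, -3.05128915e-04,
        1.48288527e-02,  8.10839396e-06]), 'tool_pos': array([169.4933443 , 574.99996767, 238.2307674 ]), 'tcp_rot': array([ 174.29664559,   89.89355245, -112.13363256]), 'ft_force': array([-0.67421117, -0.19726056, -0.3084187 ]), 'wrist_torque': array([ 0.02346176, -0.04026851, -0.0299026 ]), 'finger_gap': 85.47726558554498}
scene {'fov_y': 46.78670485653816, 'cx': 319.6927728396088, 'cy': 232.32987548400155, 'D': array([-0.03299957,  0.        ,  0.        ,  0.        ,  0.        ]), 'world_to_cam': array([[-1.28602553e-01,  9.91558932e-01, -1.65005092e-02,
         7.74283685e+01],
       [ 5.64284324e-01,  5.94834139e-02, -8.23434834e-01,
        -1.97817437e+02],
       [-8.15502658e-01, -1.15206800e-01, -5.67170880e-01,
         1.71073657e+03],
       [ 0.00000000e+00,  0.00000000e+00,  0.00000000e+00,
         1.00000000e+00]])}
top {'fov_y': 46.93013831332091, 'cx': 312.80975456111764, 'cy': 240.52203305937738, 'D': array([0.00729923, 0.        , 0.        , 0.        , 0.        ]), 'world_to_cam': array([[ 3.14021818e-03, -9.99955773e-01,  8.86511483e-03,
        -2.22578407e+01],
       [-9.86216222e-01, -4.56341464e-03, -1.65398727e-01,
         5.02951274e+02],
       [ 1.65431867e-01, -8.22353197e-03, -9.86186935e-01,
         1.14406326e+03],
       [ 0.00000000e+00,  0.00000000e+00,  0.00000000e+00,
         1.00000000e+00]])}
```

View pics/scene0.png

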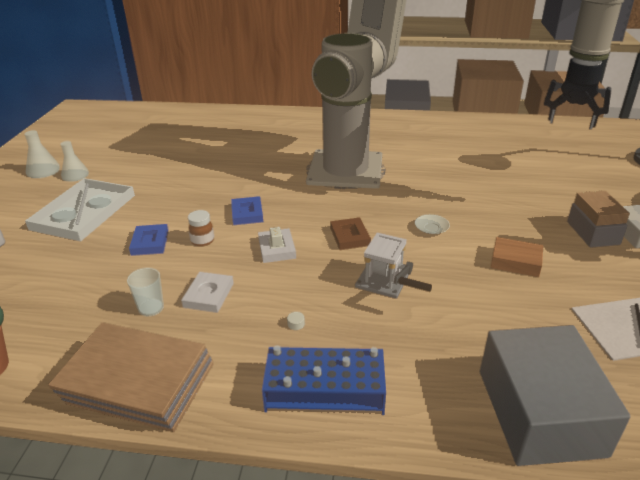

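View pics/top0.png

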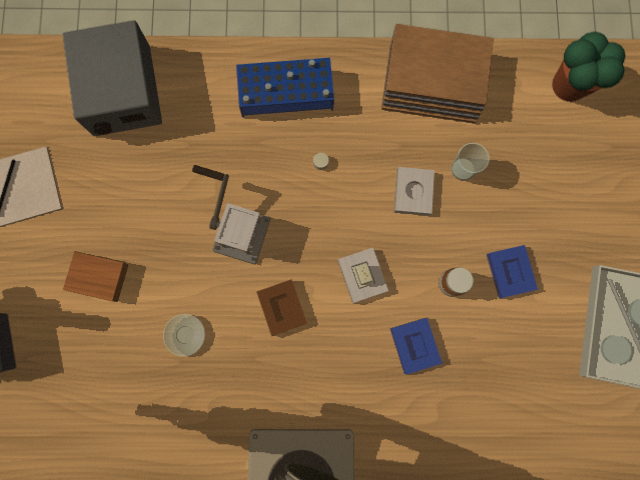

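The scene picture shows the mount in its grey mould at scene (277,243) / top (363,275), and the lift stage at scene (385,260) / top (240,228). The lever handle is at top (209,173). These could be taken for the mould in the top view: blue at (416,346) and (512,272), brown at (284,307), and the grey round-cavity block at (415,190). I choose the grey one at (363,275) because it has the plaster block with brassy grains.

```bash
python3 - <<'E'
import cv2,numpy as np
a=cv2.imread('pics/top0.png');b=cv2.imread('pics/scene0.png')
def c(im,x,y,w,h,s): return cv2.resize(im[y:y+h,x:x+w],None,fx=s,fy=s,interpolation=cv2.INTER_CUBIC)
cv2.imwrite('pics/c1.png',np.hstack([c(a,330,240,66,70,6),c(b,245,215,66,70,6)]))
cv2.imwrite('pics/c2.png',np.hstack([c(a,185,155,100,115,4),c(b,345,215,100,115,4)]))
E
```

```text
(no output)
```

View pics/c1.png

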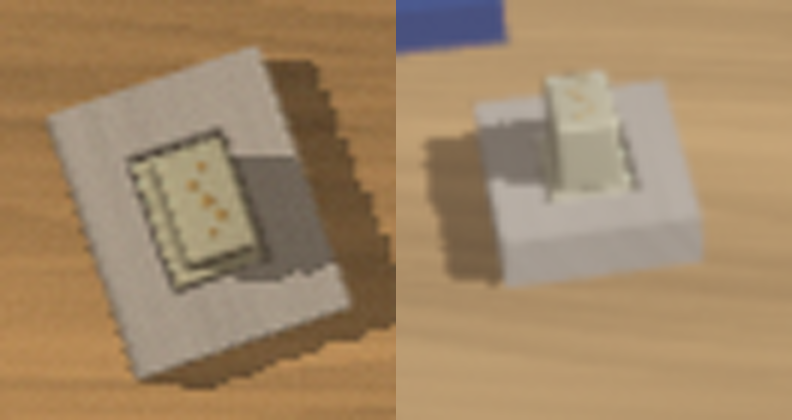

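View pics/c2.png

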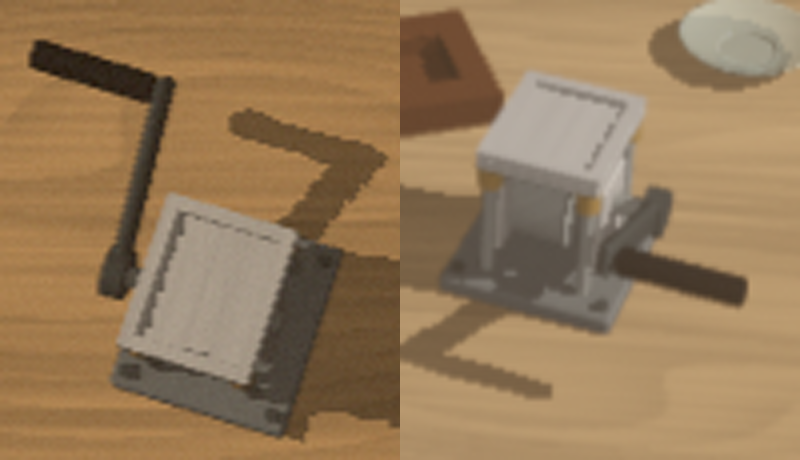

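The crop confirms it: a plaster block with brassy grains in the grey mould. For the stage, the handle end is at top (194,168) and the arm joint at top (226,177). The lever leans away from the robot.

```bash
cat > h.py <<'E'
import numpy as np,cv2
from bench import r,vision
from scipy.spatial.transform import Rotation as Ro
def cam(n):
    m=vision.camera_model(n); f=240/np.tan(np.radians(m['fov_y'])/2)
    return np.array([[f,0,m['cx']],[0,f,m['cy']],[0,0,1]]),np.array(m['D']),np.array(m['world_to_cam'])
def ray(n,p):
    K,D,T=cam(n); u=cv2.undistortPoints(np.array(p,float).reshape(-1,1,2),K,D).reshape(-1,2)
    d=np.c_[u,np.ones(len(u))]@T[:3,:3]; return -T[:3,:3].T@T[:3,3],d
def onz(n,p,z):
    o,d=ray(n,p); return o+d*((z-o[2])/d[:,2])[:,None]
def proj(n,X):
    K,D,T=cam(n); return cv2.projectPoints(np.array(X,float).reshape(-1,1,3),cv2.Rodrigues(T[:3,:3])[0],T[:3,3],K,D)[0].reshape(-1,2)
def tri(a,b):
    o1,d1=ray('top',[a]);o2,d2=ray('scene',[b]);d1=d1[0];d2=d2[0]
    t=np.linalg.lstsq(np.c_[d1,-d2],o2-o1,rcond=None)[0]
    p,q=o1+d1*t[0],o2+d2*t[1]; return (p+q)/2,np.linalg.norm(p-q)
E
python3 - <<'E'
from h import *
np.set_printoptions(precision=1,suppress=True)
c1=lambda u:np.array(u)/6+[330,240]-.4
c1s=lambda u:(np.array(u)-[396,0])/6+[245,215]-.4
c2=lambda u:np.array(u)/4+[185,155]-.4
c2s=lambda u:(np.array(u)-[400,0])/4+[345,215]-.4
def quad(n,P,z):
    X=onz(n,P,z); c=X.mean(0); s=[np.linalg.norm(X[i]-X[i-1]) for i in range(4)]
    e=(X[1]-X[2])+(X[0]-X[3]); print(n,c,'sides',np.array(s),'yaw',np.degrees(np.arctan2(e[1],e[0])))
quad('top',c1([(50,120),(258,48),(350,302),(140,378)]),22)
quad('scene',c1s([(702,237),(505,258),(474,103),(663,82)]),22)
for z in (93,95): quad('top',c2([(170,195),(300,232),(250,383),(118,347)]),z)
quad('scene',c2s([(601,185),(478,155),(528,72),(645,100)]),93.5)
# bar ends
for a,b in (((35,52),(742,290)),((158,90),(615,260))): print(tri(c2([a])[0],c2s([b])[0]))
s=r.sense(); print(Ro.from_euler('xyz',s['tcp_rot'],degrees=True).as_matrix())
# stats masks of mount top
a=cv2.imread('pics/top0.png'); hsv=cv2.cvtColor(a,cv2.COLOR_BGR2HSV)[240:310,330:396]
print(hsv[25:45:3,22:45:3,:].reshape(-1,3)[::4].tolist())
E
```

```text
top [ 431.8 -128.8   22. ] sides [98.  80.3 97.3 80.4] yaw 18.937346660553832
scene [ 440.1 -127.7   22. ] sides [111.4  77.8 110.1  79.8] yaw 18.455227078324135
top [522.4 136.2  93. ] sides [83.5 70.3 82.6 70.3] yaw -16.904379377310022
top [522.  135.9  95. ] sides [83.4 70.2 82.4 70.2] yaw -16.90437937731003
scene [526.7 136.6  93.5] sides [83.5 68.9 84.7 68.9] yaw -15.870282843006553
(array([649.3, 230.6,  88.9]), np.float64(1.8792309684277686))
(array([629.8, 166.7,  86.5]), np.float64(0.21918859714613062))
[[-0.  -1.   0.3]
 [-0.   0.3  1. ]
 [-1.   0.  -0. ]]
[[17, 52, 142], [23, 68, 169], [23, 66, 159], [21, 81, 164], [16, 56, 145], [22, 68, 173], [16, 47, 168], [19, 108, 161], [19, 46, 162], [23, 66, 170], [15, 48, 165], [23, 70, 168], [15, 48, 165], [19, 82, 93]]
```

```bash
python3 - <<'E'
from h import *
np.set_printoptions(precision=1,suppress=True)
c1s=lambda u:(np.array(u)-[396,0])/6+[245,215]-.4
X=onz('scene',c1s([(697,212),(500,240),(474,103),(663,82)]),22);print(X.mean(0),[np.linalg.norm(X[i]-X[i-1]) for i in range(4)])
# overlay of hypotheses
a=cv2.imread('pics/top0.png');b=cv2.imread('pics/scene0.png')
def box(c,yaw,L,W,z):
    k=np.array([[1,1],[1,-1],[-1,-1],[-1,1]])*[L/2,W/2]
    R=Ro.from_euler('z',yaw,degrees=True).as_matrix()[:2,:2]
    return np.c_[k@R.T+c,np.full(4,z)]
out=[]
for n,im,o in(('top',a,(330,240)),('scene',b,(245,215))):
    v=cv2.resize(im[o[1]:o[1]+70,o[0]:o[0]+66],None,fx=6,fy=6,interpolation=cv2.INTER_CUBIC)
    for B,col in((box((433,-128.5),18.8,100,80,22),(0,0,255)),(box((433,-128.5),18.8,40,26,52),(255,0,0))):
        p=((proj(n,B)-o)*6+2.5).astype(int); cv2.polylines(v,[p.reshape(-1,1,2)],True,col,1)
    out.append(v)
cv2.imwrite('pics/o1.png',np.hstack(out))
# directions
yaw=-16.7; ex=np.array([np.cos(np.radians(yaw)),np.sin(np.radians(yaw))]);ey=np.array([-ex[1],ex[0]])
S=np.array([523.5,136.2]); g=np.array([639.5,198.6]); print('grip in stage',(g-S)@ex,(g-S)@ey)
E
```

```text
[ 433.2 -130.    22. ] [np.float64(94.51551436923414), np.float64(79.08686058731209), np.float64(97.89445495368113), np.float64(79.80431204381863)]
grip in stage 93.1761129634345 93.10194398091424
```

View pics/o1.png

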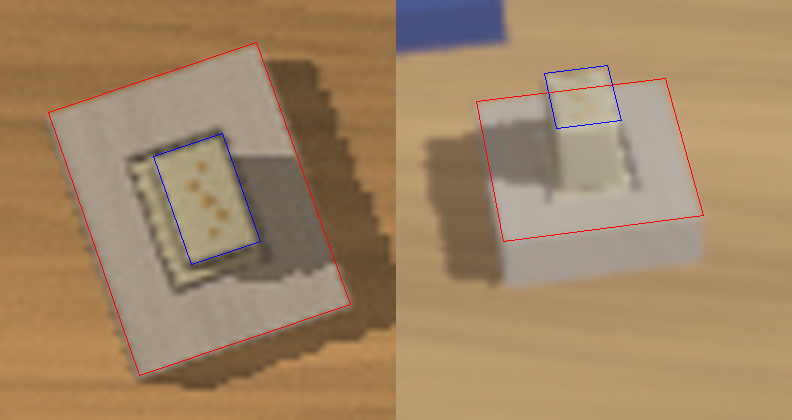

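Both views agree. The mould centre is (432.5,-128.8) with yaw 18.8°, and the sides fit 100x80. The stage centre is (523.5,136.2) with yaw -16.8°, sides 84x70. The grip is at (639.5,198.6,88), 100 mm from the shaft. Moving now, going round rather than across the base.

```bash
python3 -m jog '[[[0.04,-0.03,0],[0,0,0.12],1],[[0.08,-0.06,0],[0,0,0.24],1],[[0.12,-0.09,0],[0,0,0.36],1],[[0.15,-0.12,0],[0,0,0.48],1],[[0.18,-0.15,0],[0,0,0.614],1]]' 40; python3 -m jog '[[[0.025,-0.03,0],[0,0,0],1],[[0.05,-0.06,0],[0,0,0],1],[[0.075,-0.09,0],[0,0,0],1],[[0.1,-0.12,0],[0,0,0],1],[[0.1,-0.15,0],[0,0,0],1]]'
```

```text
time: 0.52
tool_pos: [322.2, 451.3, 238.8]
tcp_rot: [129.0, 90.0, -123.9]
ft_force: [0.9, 0.2, 0.1]
finger_gap: 85.5
time: 0.93
tool_pos: [424.1, 300.3, 238.7]
tcp_rot: [-157.3, 89.9, -50.7]
ft_force: [0.9, 0.2, 0.3]
finger_gap: 85.2
```

```bash
python3 -m jog '[[[0,-0.04,0],[0,0,0],1],[[0,-0.08,0],[0,0,0],1],[[0,-0.12,0],[0,0,0],1],[[0,-0.16,0],[0,0,0],1],[[0,-0.2,0],[0,0,0],1]]'; python3 -m jog '[[[0,-0.04,0],[0,0,0],1],[[0,-0.08,-0.02],[0,0,0],1],[[0,-0.12,-0.05],[0,0,0],1],[[0,-0.16,-0.08],[0,0,0],1],[[0,-0.19,-0.1],[0,0,0],1]]';python3 -m jog '[[[0,0,0],[0,0,0],1],[[0,0,0],[0,0,0],1],[[0,0,0],[0,0,0],1]]'
```

```text
time: 1.35
tool_pos: [420.6, 101.0, 238.9]
tcp_rot: [92.0, 90.0, -161.3]
ft_force: [0.9, -0.1, 0.6]
finger_gap: 85.2
time: 1.77
tool_pos: [420.7, -77.3, 146.2]
tcp_rot: [-113.7, 90.0, -7.0]
ft_force: [0.2, -0.6, -0.4]
finger_gap: 85.2
time: 2.02
tool_pos: [421.1, -75.6, 147.3]
tcp_rot: [21.5, 90.0, 128.2]
ft_force: [-0.1, 0.6, 0.5]
finger_gap: 85.7
```

```bash
python3 -m jog '[[[0.006,-0.026,-0.01],[0,0,0.037],1],[[0.0114,-0.053,-0.03],[0,0,0.037],1],[[0.0114,-0.053,-0.07],[0,0,0.037],1],[[0.0114,-0.053,-0.07],[0,0,0.037],1],[[0.0114,-0.053,-0.07],[0,0,0.037],1]]'; python3 - <<'E'
from h import *
s=r.sense();print(s['tool_pos'],s['tcp_rot'][2]-s['tcp_rot'][0])
for n,o in(('top',(310,220)),('scene',(225,170))):
    im=vision.snapshot(n)[:,:,::-1][o[1]:o[1]+110,o[0]:o[0]+110]
    cv2.imwrite(f'pics/g1{n}.png',cv2.resize(im,None,fx=5,fy=5,interpolation=cv2.INTER_CUBIC))
E
```

```text
time: 2.43
tool_pos: [431.4, -127.0, 76.4]
tcp_rot: [43.4, 89.8, 152.3]
ft_force: [-0.5, 0.3, 0.7]
finger_gap: 85.5
[ 431.44806355 -126.99168361   76.36052437] 108.93719941366044
```

View pics/g1scene.png

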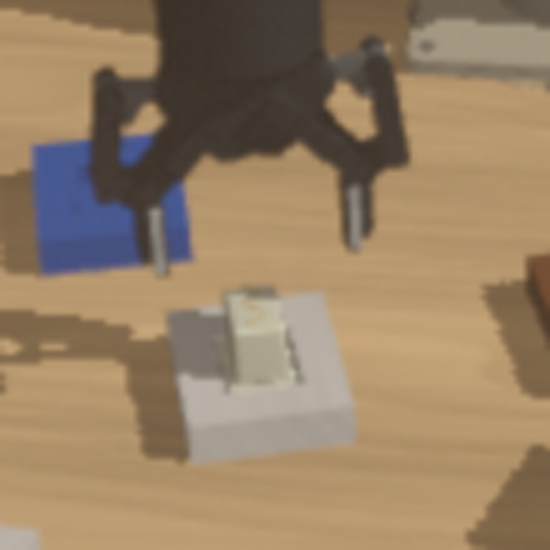

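View pics/g1top.png

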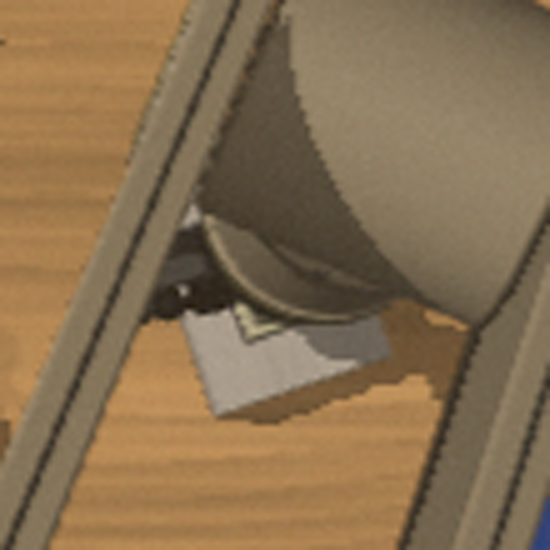

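In the scene view the open pads at (157,270) and (352,245) straddle the block at (257,310), and they are still above it. Descending.

```bash
python3 -m jog '[[[0.001,-0.0018,-0.02],[0,0,0],1],[[0.001,-0.0018,-0.036],[0,0,0],1],[[0.001,-0.0018,-0.042],[0,0,0],1],[[0.001,-0.0018,-0.042],[0,0,0],1],[[0.001,-0.0018,-0.042],[0,0,0],1]]';  python3 -m jog '[[[0,0,0],[0,0,0],-0.2],[[0,0,0],[0,0,0],-0.2],[[0,0,0],[0,0,0],-0.6],[[0,0,0],[0,0,0],-1],[[0,0,0],[0,0,0],-1]]' 30;python3 -m jog '[[[0,0,0],[0,0,0],-1],[[0,0,0],[0,0,0],-1],[[0,0,0],[0,0,0],-1]]' 30
```

```text
time: 2.95
tool_pos: [434.6, -130.4, 36.8]
tcp_rot: [-129.7, 89.9, -20.8]
ft_force: [-0.1, 0.2, 1.3]
finger_gap: 85.4
time: 3.37
tool_pos: [433.8, -130.6, 35.7]
tcp_rot: [-128.2, 90.0, -19.3]
ft_force: [-0.5, 2.5, 14.1]
finger_gap: 25.9
time: 3.62
tool_pos: [434.0, -130.7, 35.8]
tcp_rot: [-129.3, 90.0, -20.4]
ft_force: [-0.7, 0.5, 4.7]
finger_gap: 25.3
```

```bash
python3 -m jog '[[[0,0,0.005],[0,0,0],-1],[[0,0,0.012],[0,0,0],-1],[[0,0,0.025],[0,0,0],-1],[[0,0,0.045],[0,0,0],-1],[[0,0,0.07],[0,0,0],-1]]' 40;  python3 -m jog '[[[0,0,0.03],[0,0,0],-1],[[0,0,0.06],[0,0,0],-1],[[0,0,0.06],[0,0,0],-1],[[0,0,0.06],[0,0,0],-1],[[0,0,0.06],[0,0,0],-1]]';python3 - <<'E'
from h import *
s=r.sense();print(s['tool_pos'],s['tcp_rot'],s['ft_force'])
n,o='scene',(225,130)
im=vision.snapshot(n)[:,:,::-1][o[1]:o[1]+130,o[0]:o[0]+110]
cv2.imwrite(f'pics/g2{n}.png',cv2.resize(im,None,fx=4.5,fy=4.5,interpolation=cv2.INTER_CUBIC))
E
```

```text
time: 4.03
tool_pos: [432.1, -129.9, 104.8]
tcp_rot: [48.5, 89.8, 157.3]
ft_force: [0.2, -1.2, -0.3]
finger_gap: 25.2
time: 4.45
tool_pos: [433.3, -130.4, 165.0]
tcp_rot: [57.5, 90.0, 166.4]
ft_force: [0.2, -0.1, -0.9]
finger_gap: 24.9
[ 433.33298239 -130.40263522  164.99503002] [ 57.52884996  89.9826683  166.39640917] [ 0.24085127 -0.11541991 -0.9164476 ]
```

View pics/g2scene.png

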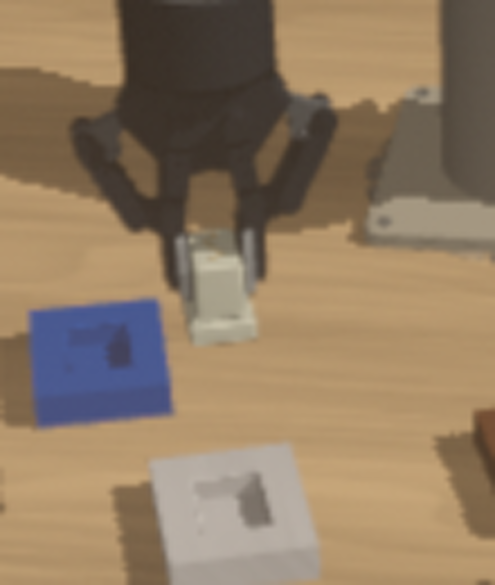

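The mount is held upright at crop (215,285), the cavity below it is empty, and the wrist reads -0.9 N (about 90 g). Moving to the stage.

```bash
python3 -m jog '[[[0.012,0.035,0],[0,0,-0.1],-1],[[0.024,0.07,0],[0,0,-0.2],-1],[[0.036,0.105,0],[0,0,-0.3],-1],[[0.048,0.14,0],[0,0,-0.4],-1],[[0.06,0.175,0],[0,0,-0.5],-1]]' ;  python3 -m jog '[[[0.012,0.035,0],[0,0,-0.06],-1],[[0.022,0.065,0],[0,0,-0.12],-1],[[0.029,0.09,0],[0,0,-0.123],-1],[[0.029,0.09,0],[0,0,-0.123],-1],[[0.029,0.09,0],[0,0,-0.123],-1]]';python3 -m jog '[[[0,0,0],[0,0,0],-1],[[0,0,0],[0,0,0],-1]]'; python3 - <<'E'
from h import *
s=r.sense();print(s['tool_pos'],s['tcp_rot'][2]-s['tcp_rot'][0],s['ft_force'])
n,o='scene',(325,155)
im=vision.snapshot(n)[:,:,::-1][o[1]:o[1]+130,o[0]:o[0]+120]
cv2.imwrite(f'pics/g3{n}.png',cv2.resize(im,None,fx=4.5,fy=4.5,interpolation=cv2.INTER_CUBIC))
E
```

```text
time: 4.92
tool_pos: [492.6, 46.1, 163.4]
tcp_rot: [101.0, 89.8, -179.1]
ft_force: [0.4, -0.8, -0.9]
finger_gap: 25.3
time: 5.33
tool_pos: [521.4, 135.6, 163.1]
tcp_rot: [117.6, 89.8, -169.0]
ft_force: [-1.0, -0.7, -0.7]
finger_gap: 25.5
time: 5.5
tool_pos: [521.9, 133.5, 164.2]
tcp_rot: [125.0, 89.9, -161.9]
ft_force: [0.0, -0.2, -0.9]
finger_gap: 25.2
[521.863048   133.50502312 164.24543003] -286.869471740358 [ 0.03441249 -0.22282071 -0.86750737]
```

View pics/g3scene.png

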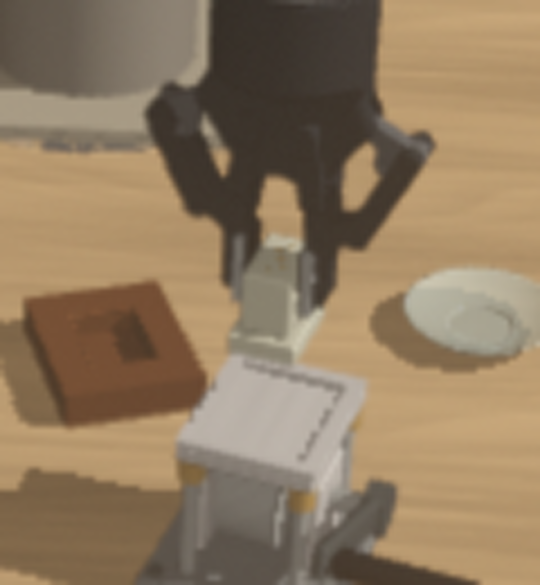

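```bash
python3 -m jog '[[[0.0015,0.0027,-0.015],[0,0,0],-1],[[0.0015,0.0027,-0.03],[0,0,0],-1],[[0.0015,0.0027,-0.04],[0,0,0],-1],[[0.0015,0.0027,-0.042],[0,0,0],-1],[[0.0015,0.0027,-0.042],[0,0,0],-1]]' ;  python3 -m jog '[[[0,0,-0.001],[0,0,0],-1],[[0,0,-0.002],[0,0,0],-1],[[0,0,-0.002],[0,0,0],-1]]';python3 -m jog '[[[0,0,-0.001],[0,0,0],-1],[[0,0,-0.001],[0,0,0],-1]]'
```

```text
time: 5.97
tool_pos: [523.3, 136.4, 122.4]
tcp_rot: [117.9, 89.9, -169.0]
ft_force: [-0.3, -0.0, -0.4]
finger_gap: 25.3
time: 6.22
tool_pos: [524.6, 137.2, 122.0]
tcp_rot: [-64.5, 89.9, 8.6]
ft_force: [0.3, -0.4, -1.0]
finger_gap: 25.4
time: 6.38
tool_pos: [524.3, 137.3, 120.6]
tcp_rot: [-64.8, 90.0, 8.3]
ft_force: [-0.6, -0.3, -0.3]
finger_gap: 25.5
```

```bash
python3 -m jog '[[[0,0,-0.001],[0,0,0],-1],[[0,0,-0.001],[0,0,0],-1]]' ;  python3 -m jog '[[[0,0,-0.001],[0,0,0],-1],[[0,0,-0.001],[0,0,0],-1]]';python3 -m jog '[[[0,0,-0.001],[0,0,0],-1],[[0,0,-0.001],[0,0,0],-1]]'; python3 - <<'E'
from h import *
n,o='scene',(325,155)
im=vision.snapshot(n)[:,:,::-1][o[1]:o[1]+130,o[0]:o[0]+120]
cv2.imwrite(f'pics/g4{n}.png',cv2.resize(im,None,fx=4.5,fy=4.5,interpolation=cv2.INTER_CUBIC))
E
```

```text
time: 6.55
tool_pos: [524.1, 137.2, 119.2]
tcp_rot: [150.8, 90.0, -136.0]
ft_force: [-0.0, 0.1, -0.2]
finger_gap: 25.1
time: 6.72
tool_pos: [524.0, 137.2, 118.1]
tcp_rot: [116.3, 90.0, -170.5]
ft_force: [-0.1, -0.4, 0.1]
finger_gap: 25.3
time: 6.88
tool_pos: [524.2, 137.2, 117.3]
tcp_rot: [-47.3, 90.0, 25.9]
ft_force: [-0.5, -0.3, -0.2]
finger_gap: 25.3
```

View pics/g4scene.png

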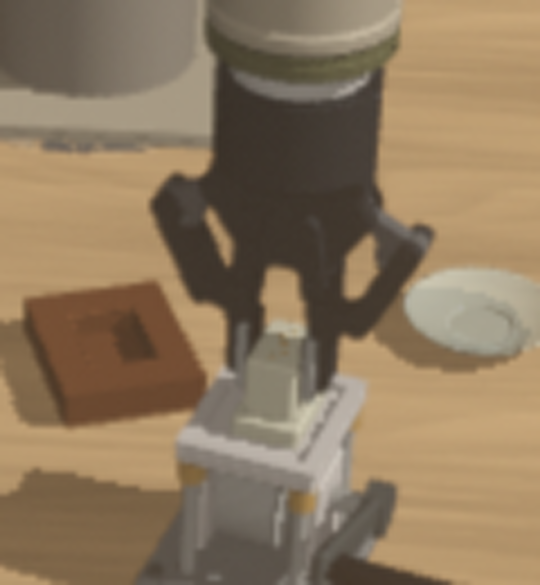

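The mount is over the well, centred and square, with its foot at crop (280,430). Easing down until contact.

```bash
python3 -m jog '[[[0,0,-0.001],[0,0,0],-1],[[0,0,-0.001],[0,0,0],-1]]' ;  python3 -m jog '[[[0,0,-0.0007],[0,0,0],-1],[[0,0,-0.0007],[0,0,0],-1]]'
```

```text
time: 7.1
tool_pos: [524.2, 137.2, 116.4]
tcp_rot: [-64.7, 90.0, 8.5]
ft_force: [-0.2, -0.7, 1.0]
finger_gap: 24.9
time: 7.27
tool_pos: [524.2, 137.2, 116.0]
tcp_rot: [-65.4, 90.0, 7.7]
ft_force: [-0.9, 0.0, 3.8]
finger_gap: 25.6
```

```bash
python3 -m jog '[[[0,0,0],[0,0,0],-0.3],[[0,0,0],[0,0,0],-0.2],[[0,0,0],[0,0,0],0.0],[[0,0,0],[0,0,0],0.3],[[0,0,0],[0,0,0],0.3]]' ;  python3 -m jog '[[[0,0,0.01],[0,0,0],0.3],[[0,0,0.03],[0,0,0],0.3],[[0,0,0.06],[0,0,0],0.3],[[0,0,0.09],[0,0,0],0.3],[[0,0,0.12],[0,0,0],0.3]]';  python3 - <<'E'
from h import *
n,o='scene',(325,155)
im=vision.snapshot(n)[:,:,::-1][o[1]:o[1]+130,o[0]:o[0]+120]
cv2.imwrite(f'pics/g5{n}.png',cv2.resize(im,None,fx=4.5,fy=4.5,interpolation=cv2.INTER_CUBIC))
E
```

```text
time: 7.68
tool_pos: [524.1, 137.1, 115.4]
tcp_rot: [115.6, 90.0, -171.3]
ft_force: [0.0, -0.6, 0.3]
finger_gap: 55.5
time: 8.1
tool_pos: [523.9, 137.1, 237.6]
tcp_rot: [-149.3, 90.0, -76.1]
ft_force: [0.8, -0.0, -0.7]
finger_gap: 55.9
```

View pics/g5scene.png

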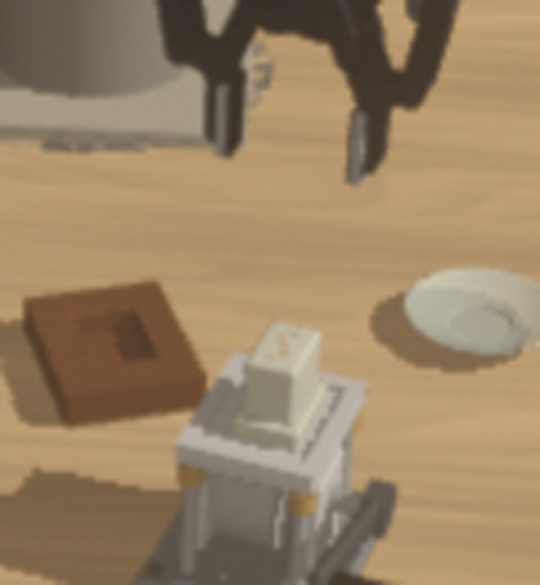

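The mount stands free and upright in the well, with its top at crop (283,340). Now to the lever.

```bash
python3 -m jog '[[[0.02,0.012,0],[0,0,-0.12],0.3],[[0.04,0.024,0],[0,0,-0.24],0.3],[[0.06,0.036,0],[0,0,-0.36],0.3],[[0.08,0.048,0],[0,0,-0.48],0.3],[[0.1,0.06,0],[0,0,-0.6],0.3]]' ;  python3 -m jog '[[[0.01,0.003,0],[0,0,-0.12],0.3],[[0.017,0.006,0],[0,0,-0.24],0.3],[[0.017,0.006,0],[0,0,-0.36],0.3],[[0.017,0.006,0],[0,0,-0.48],0.3],[[0.017,0.006,0],[0,0,-0.6],0.3]]'; python3 -m jog '[[[0,0,0],[0,0,-0.12],0.3],[[0,0,0],[0,0,-0.24],0.3],[[0,0,0],[0,0,-0.371],0.3],[[0,0,0],[0,0,-0.371],0.3],[[0,0,0],[0,0,-0.371],0.3]]'; python3 - <<'E'
from h import *
s=r.sense();print(s['tool_pos'],s['tcp_rot'][2]-s['tcp_rot'][0],s['joint_pos'])
n,o='scene',(325,155)
im=vision.snapshot(n);cv2.imwrite('pics/full6.png',im[:,:,::-1]);im=im[:,:,::-1][o[1]:o[1]+140,o[0]:o[0]+130]
cv2.imwrite(f'pics/g6{n}.png',cv2.resize(im,None,fx=4,fy=4,interpolation=cv2.INTER_CUBIC))
E
```

```text
time: 8.57
tool_pos: [625.1, 197.7, 236.3]
tcp_rot: [-26.4, 90.0, 12.0]
ft_force: [0.2, -0.2, -0.1]
finger_gap: 55.3
time: 8.98
tool_pos: [641.3, 203.3, 235.9]
tcp_rot: [-31.9, 90.0, -27.8]
ft_force: [0.1, -0.6, 0.2]
finger_gap: 55.5
time: 9.4
tool_pos: [641.2, 203.2, 236.1]
tcp_rot: [26.7, 90.0, 10.0]
ft_force: [1.0, -0.6, -0.1]
finger_gap: 55.5
[641.24231064 203.20874891 236.06719015] -16.649049265334845 [ 1.32188052e+01  1.87723158e+01  7.25857463e+01 -1.38528939e-03
  8.86169377e+01  2.98678876e+01]
```

View pics/g6scene.png

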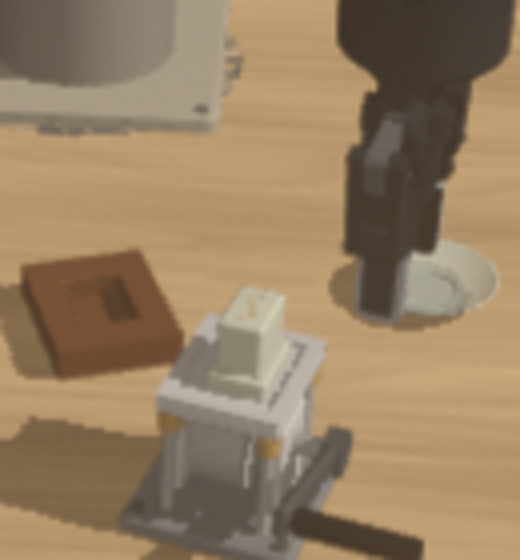

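```bash
python3 -m jog '[[[0,0,-0.035],[0,0,0],0.3],[[0,0,-0.07],[0,0,0],0.3],[[0,0,-0.105],[0,0,0],0.3],[[0,0,-0.11],[0,0,0],0.3],[[0,0,-0.11],[0,0,0],0.3]]' ;  python3 -m jog '[[[0,0,-0.01],[0,0,0],0.3],[[0,0,-0.02],[0,0,0],0.3],[[0,0,-0.03],[0,0,0],0.3],[[0,0,-0.04],[0,0,0],0.3],[[0,0,-0.047],[0,0,0],0.3]]'; python3 - <<'E'
from h import *
s=r.sense();print(s['tool_pos'])
n,o='scene',(325,155)
im=vision.snapshot(n);im=im[:,:,::-1][o[1]:o[1]+150,o[0]:o[0]+130]
cv2.imwrite(f'pics/g7{n}.png',cv2.resize(im,None,fx=4,fy=4,interpolation=cv2.INTER_CUBIC))
E
```

```text
time: 9.87
tool_pos: [638.6, 202.6, 122.1]
tcp_rot: [-150.3, 89.6, -167.0]
ft_force: [0.4, 0.3, -0.2]
finger_gap: 55.4
time: 10.28
tool_pos: [641.1, 203.2, 77.8]
tcp_rot: [-155.6, 90.0, -172.4]
ft_force: [-0.4, -0.0, -0.4]
finger_gap: 55.6
[641.07612314 203.16187504  77.76969238]
```

View pics/g7scene.png

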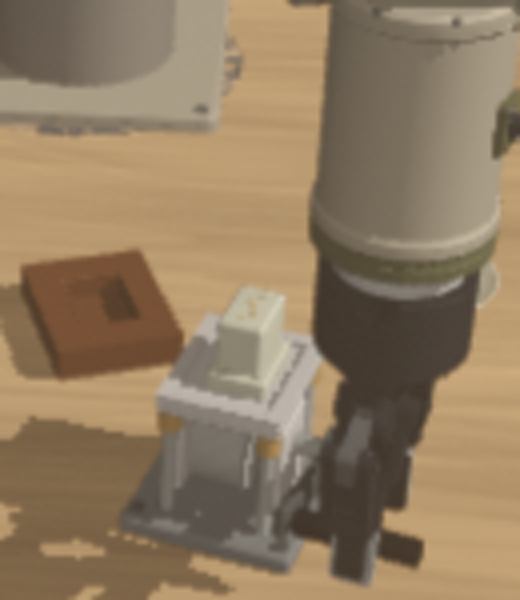

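The jaws straddle the bar near its middle, crop (355,540). Closing.

```bash
python3 -m jog '[[[0,0,0],[0,0,0],-0.1],[[0,0,0],[0,0,0],-0.4],[[0,0,0],[0,0,0],-1],[[0,0,0],[0,0,0],-1],[[0,0,0],[0,0,0],-1]]' 25; python3 -m jog '[[[0,0,0],[0,0,0],-1],[[0,0,0],[0,0,0],-1]]' 25
```

```text
time: 10.75
tool_pos: [643.4, 202.8, 80.3]
tcp_rot: [16.8, 89.7, -0.1]
ft_force: [5.9, -2.2, -0.8]
finger_gap: 15.1
time: 10.92
tool_pos: [643.4, 202.8, 80.3]
tcp_rot: [17.7, 89.7, 0.8]
ft_force: [6.6, -2.4, -0.6]
finger_gap: 14.6
```

```bash
python3 -m jog '[[[-0.0028,0.0009,0.0065],[0,0,0],-1],[[-0.0056,0.0017,0.0127],[0,0,0],-1],[[-0.0095,0.0029,0.019],[0,0,0],-1],[[-0.0134,0.004,0.0253],[0,0,0],-1],[[-0.0134,0.004,0.0253],[0,0,0],-1]]' 25
```

```text
time: 11.33
tool_pos: [632.0, 206.4, 108.6]
tcp_rot: [15.9, 89.4, -1.0]
ft_force: [9.1, -5.8, 4.4]
finger_gap: 15.1
```

```bash
python3 - <<'E'
from h import *
s=r.sense();print(s['tool_pos'],s['ft_force'],s['tcp_rot'])
n,o='scene',(325,155)
im=vision.snapshot(n);im=im[:,:,::-1][o[1]:o[1]+150,o[0]:o[0]+130]
cv2.imwrite(f'pics/g8{n}.png',cv2.resize(im,None,fx=4,fy=4,interpolation=cv2.INTER_CUBIC))
E
```

```text
[631.99170308 206.40103248 108.63575845] [ 9.05770943 -5.77573773  4.44130672] [15.86151235 89.39880471 -1.02375335]
```

View pics/g8scene.png

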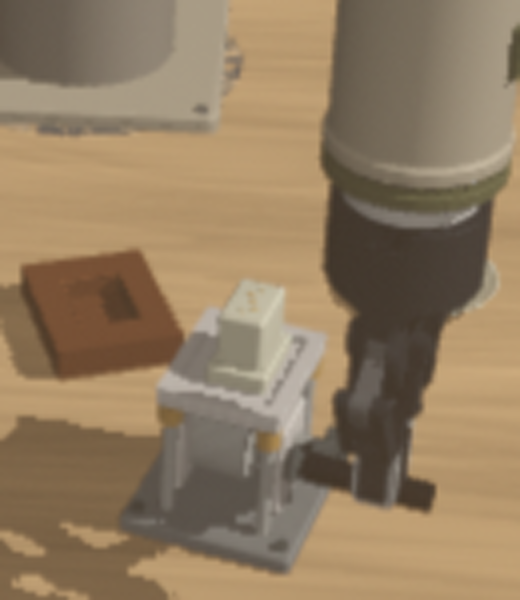

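The lever follows: the bar has risen to crop (380,480) and the mount rides upright. Continuing the arc, slightly further outward.

```bash
python3 -m jog '[[[-0.004,0.0012,0.0055],[0,0,0],-1],[[-0.008,0.0025,0.011],[0,0,0],-1],[[-0.013,0.004,0.016],[0,0,0],-1],[[-0.0185,0.0056,0.021],[0,0,0],-1],[[-0.025,0.0075,0.025],[0,0,0],-1]]' 25; python3 -m jog '[[[-0.0065,0.002,0.0036],[0,0,0],-1],[[-0.0065,0.002,0.0036],[0,0,0],-1]]'; python3 -c "
from h import *
print(r.sense()['ft_force'])"
```

```text
time: 11.8
tool_pos: [610.2, 213.2, 135.7]
tcp_rot: [16.4, 89.0, -0.5]
ft_force: [18.5, -9.9, 15.3]
finger_gap: 14.6
time: 11.97
tool_pos: [603.8, 215.2, 141.1]
tcp_rot: [16.0, 88.9, -1.0]
ft_force: [13.5, -11.1, 19.1]
finger_gap: 14.7
[ 13.45253973 -11.1213013   19.09301446]
```

```bash
python3 -m jog '[[[-0.002,0.001,0.009],[0,0,0],-1],[[-0.0075,0.003,0.015],[0,0,0],-1],[[-0.014,0.005,0.018],[0,0,0],-1],[[-0.021,0.007,0.0205],[0,0,0],-1],[[-0.028,0.009,0.022],[0,0,0],-1]]' 25; python3 -m jog '[[[0,0,0],[0,0,0],-1]]'; python3 - <<'E'
from h import *
s=r.sense();print(s['tool_pos'],s['ft_force'],s['tcp_rot'])
n,o='scene',(325,135)
im=vision.snapshot(n);im=im[:,:,::-1][o[1]:o[1]+150,o[0]:o[0]+130]
cv2.imwrite(f'pics/g9{n}.png',cv2.resize(im,None,fx=4,fy=4,interpolation=cv2.INTER_CUBIC))
E
```

```text
time: 12.38
tool_pos: [571.7, 224.9, 158.4]
tcp_rot: [16.5, 89.5, -0.4]
ft_force: [7.1, -5.6, 9.7]
finger_gap: 12.6
time: 12.47
tool_pos: [570.9, 225.2, 158.7]
tcp_rot: [15.8, 89.5, -1.0]
ft_force: [3.0, -5.1, 10.9]
finger_gap: 12.3
[570.8664691  225.21465487 158.66835079] [ 2.99310857 -5.06160833 10.85206084] [15.84578993 89.53206255 -1.02319582]
```

View pics/g9scene.png

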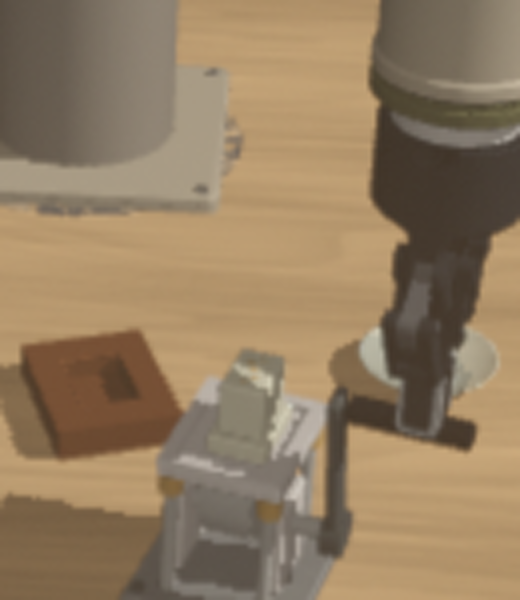

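The lever is about 1.37 rad above level. The gap has dropped to 12.3 mm, so the pads have ridden up onto the upper half of the bar. I will bring it to straight up with a lighter grip, then press down so the bar goes back between the pads.

```bash
python3 -m jog '[[[-0.004,0.0012,-0.003],[0,0,0],-1],[[-0.009,0.0027,-0.005],[0,0,0],-1],[[-0.014,0.0043,-0.007],[0,0,0],-1],[[-0.019,0.0058,-0.009],[0,0,0],-1],[[-0.019,0.0058,-0.011],[0,0,0],-1]]' 20;  python3 - <<'E'
from h import *
s=r.sense();print(s['tool_pos'],s['ft_force'],s['tcp_rot'])
n,o='scene',(325,135)
im=vision.snapshot(n);im=im[:,:,::-1][o[1]:o[1]+150,o[0]:o[0]+130]
cv2.imwrite(f'pics/g10{n}.png',cv2.resize(im,None,fx=4,fy=4,interpolation=cv2.INTER_CUBIC))
E
```

```text
time: 12.93
tool_pos: [560.3, 231.2, 158.3]
tcp_rot: [23.5, 88.4, 6.6]
ft_force: [3.7, -17.3, 63.7]
finger_gap: 12.5
[560.33119539 231.20858466 158.31119806] [  3.7088056  -17.25440674  63.71433827] [23.52255685 88.35931085  6.56987852]
```

View pics/g10scene.png

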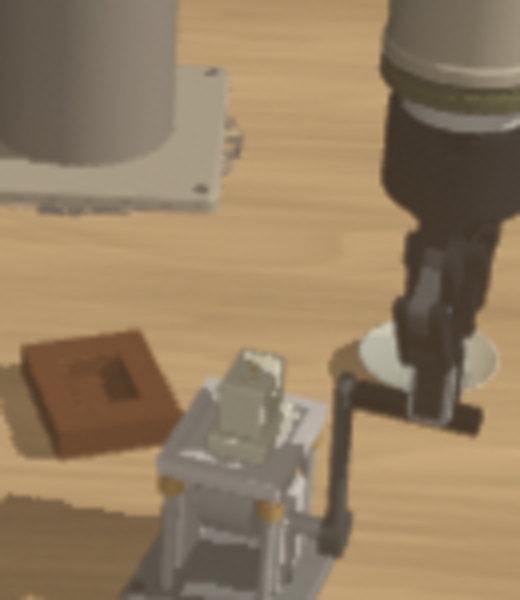

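```bash
python3 -m jog '[[[0,0,0.004],[0,0,0],-1],[[0,0,0.008],[0,0,0],-1],[[0,0,0.01],[0,0,0],-1]]' 20;  python3 - <<'E'
from h import *
s=r.sense();print(s['tool_pos'],s['ft_force'],s['tcp_rot'])
for n,o in (('scene',(395,175)),('top',(170,170))):
  im=vision.snapshot(n);im=im[:,:,::-1];cv2.imwrite(f'pics/f11{n}.png',im);im=im[o[1]:o[1]+80,o[0]:o[0]+80]
  cv2.imwrite(f'pics/g11{n}.png',cv2.resize(im,None,fx=7,fy=7,interpolation=cv2.INTER_CUBIC))
E
```

```text
time: 13.23
tool_pos: [554.5, 232.5, 160.1]
tcp_rot: [33.2, 89.2, 16.3]
ft_force: [7.9, 3.1, 6.8]
finger_gap: 12.5
[554.4676507  232.49599847 160.14869611] [7.87132664 3.08636708 6.82341144] [33.22843093 89.1889721  16.34360133]
```

View pics/g11scene.png

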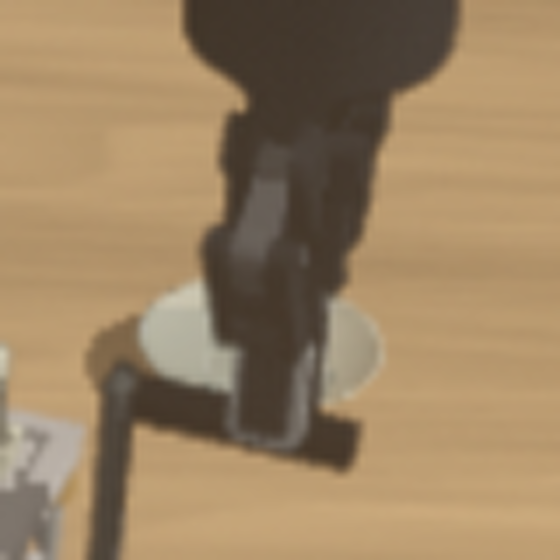

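View pics/f11top.png

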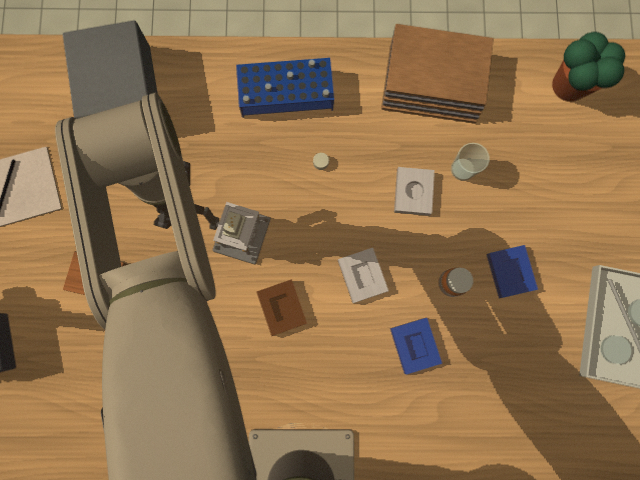

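The lever is nearly straight up and the pads are still on the bar. Letting it settle while I check stability and the lever angle.

```bash
for i in 1 2; do python3 -m jog '[[[0,0,0],[0,0,0],-1],[[0,0,0],[0,0,0],-1],[[0,0,0],[0,0,0],-1],[[0,0,0],[0,0,0],-1],[[0,0,0],[0,0,0],-1]]' 20; done;  python3 - <<'E'
from h import *
np.set_printoptions(precision=1,suppress=True)
s=r.sense();print(s['tool_pos'],s['ft_force'])
R=Ro.from_euler('z',-16.8,degrees=True).as_matrix();S=np.array([524,137,0])
im=vision.snapshot('scene')[:,:,::-1]; o=(345,175)
v=cv2.resize(im[o[1]:o[1]+110,o[0]:o[0]+120],None,fx=5,fy=5,interpolation=cv2.INTER_CUBIC)
for th,c in((1.57,(0,0,255)),(1.43,(0,255,0)),(1.71,(255,0,0))):
    P=[S+R@[100*np.cos(th),y,50+100*np.sin(th)] for y in(62,128)]+[S+R@[0,62,50]]
    p=((proj('scene',P)-o)*5+2).astype(int)
    for a,b in((0,1),(0,2)): cv2.line(v,tuple(map(int,p[a])),tuple(map(int,p[b])),c,1)
cv2.imwrite('pics/g12.png',v)
E
```

```text
time: 13.75
tool_pos: [554.3, 232.7, 159.9]
tcp_rot: [32.5, 89.2, 15.7]
ft_force: [6.3, 0.3, 16.2]
finger_gap: 12.6
time: 14.17
tool_pos: [554.3, 232.7, 159.9]
tcp_rot: [32.6, 89.2, 15.7]
ft_force: [6.7, 0.8, 16.8]
finger_gap: 12.6
[554.3 232.7 159.9] [ 6.7  0.8 16.8]
```

View pics/g12.png

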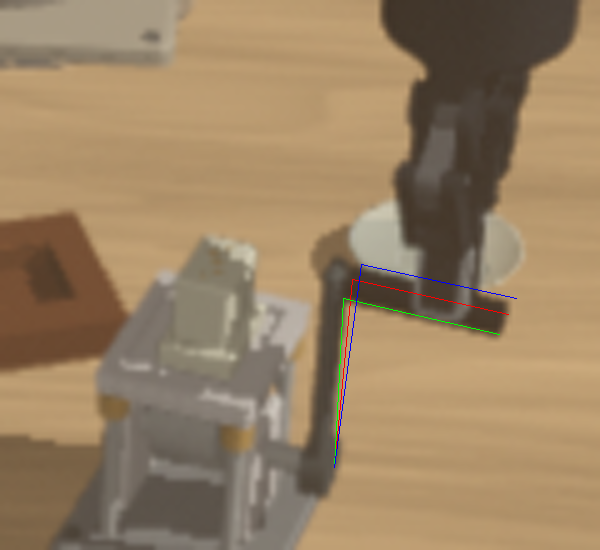

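The tool has not drifted over the last 0.8 s. The bar's centreline, inner end (345,275) to outer end (503,318), lies by the drawn 90° line and inside the ±0.14 rad lines. The mount stands upright and clear in the well, at (205,305). The push on the handle is steady (about 6 N back, 16 N up). Handing in.

```bash
python3 -c "
from bench import order,r
print(order.hand_in()); s=r.sense(); print(s['time'],s['tool_pos'],s['ft_force'],s['finger_gap'])"
```

```text
the job is handed in; nothing more can be done
None
the job is handed in; nothing more can be done
```

I lifted the mount out of the grey mould, set it upright in the well and let it go. I then swung the lever to straight up and handed in at about 14 s while still gripping the handle; no verdict was reported.

**Last checks:**
- **Lever:** the tool position puts it about 0.01 rad from straight up. The scene picture suggests up to about 0.04 rad short. Both are inside the 0.14 rad limit.
- **Grip:** the tool did not drift over the last 0.8 s of holding, and the wrist read about 6 N sideways and 16 N upward.
- **Mount:** it looked upright in the well, clear of the gripper.
- **Other things:** the other objects I could see looked unmoved. I did not measure their shifts, and the arm hid part of the top view.

**What was off:**
- **Grip on the bar:** during the swing the pads rode up onto the upper half of the handle bar, so the gap read 12.6 mm instead of about 15. Pressing down (about 64 N at the wrist for a moment) did not reseat them. I eased off and kept that grip because it was stable.
- **Calibration:** the two cameras disagreed by up to 4 mm on the stage position.
- **Lift height:** I did not measure it separately; I inferred it from the lever angle.

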